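Fold open the bifold front of the tube cabinet

ROBOT

A 7-joint arm with a two-finger parallel gripper is mounted at the origin on the work surface. World frame = base frame: x ahead of the robot, y to its left, z up, the work surface at z = 0. Lengths are in m, angles in rad, forces in N, time in s.
With the tool pointing down it reaches from about 0.425 to 1.025 m from the base axis. Payload 3.6 kg.
Tool frame: the origin (TCP) lies where the fingers leave the gripper's body, on its centre line; the fingertips stand 73 mm ahead of it and the grasp point (between the pads) lies 54 mm ahead of it; z points along the fingers, y is the direction in which the jaws open and shut (so a half turn about z gives the same grasp; the last joint's range is limited). The gripper opens to 85 mm and grips with 20 to 120 N. Pads are 22 mm wide; open, the fingers measure 114 mm over their backs; the gripper's body (76 mm by 85 mm) begins 54 mm behind the grasp point. The pads swing forward as they close: fully open they stand 13 mm farther back than shut.
Start: joints at [-1.236, 0.591, 0.048, 1.609, -0.033, 0.943, -0.034], TCP at [0.301, 0.66, 0.304] pointing down, gripper open.
Joint ranges: [-2.69, 2.69], [-0.47, 2.24], [-1.27, 1.36], [0.19, 2.51], [-1.53, 4.68], [0.08, 2.07], [-3.09, 3.09]. Speed limits (rad/s): [2.57, 2.57, 3.14, 3.14, 3.14, 3.14, 3.14].

INTERFACE

Orientations are given as [roll, pitch, yaw] about the fixed x, y, z axes, in that order (R = Rz(yaw) Ry(pitch) Rx(roll)).
In Python, from rig import arm gives the robot as it stands. The module is installed in compiled form; this text tells all that it offers.
- The arm moves only by the tool arm_command, never from a script. Its arguments are lists of equal length, an entry for each row: "jaw": the closure, from -1 (fully open) to 1 (shut); "offset": the shift along the tool's x, y, z in m, a list of three; "twist": the turn, a rotation vector about the tool's x, y, z in units of 8 degrees (1.0 is 8 degrees), a list of three. A call has 1 to 10 rows; each row shifts and turns the commanded pose from where the row before left it, along the tool's axes as they then stand; what a row does not reach is not made up. A row lasts 1/8 s, in which the tool goes at most 62.5 mm and 10.7 degrees, less where a joint would pass 70% of its speed; a pose out of reach is approached as far as the arm can. A call with a gripper value outside its range is refused whole. The fingers move at their own pace and stop on an object; "squeeze" is the grip in N (left out, the last holds). Time passes only in rows, so rows that do not move let the fingers close. It gives the time, the measured TCP pose, the force and the opening at its end, in the units of the state.
- arm.get_state(): the state, without advancing time (a new reading comes with each control period).
- arm.get_image(name): name is "scene" or "top" or "wrist"; returns the picture (400x640x3 uint8, blue, green, red); there is no depth.
- arm.get_calibration(name): a dict with "intrinsics" (3x3 intrinsics, pixels), "cam_to_world" (4x4, takes a point from camera to world coordinates). Camera axes: x right, y down, z forward; pixel columns grow to the right and rows downward; lengths in m; the calibration is good to about 2 mm. A picture is of the moment at which its call begins: read the wrist's pose just before it. get_calibration takes no time and is no camera call; for the wrist camera it gives the pose at the moment of the call.
- arm.finish_job(): hands the job in, once; it reports no verdict.
The state is a dict: "clock": time; "joint_pos": joint angles; "qvel": joint speeds; "tau": joint torques, N m; "eef_pos": TCP position; "ee_rot": TCP orientation; "force": force on the tool from outside, world axes, zero at the start; "wrist_torque": the same for the moment, N m; "gripper_width": finger opening in m.
Only numpy, scipy, OpenCV 4.12 (cv2) and the standard library are available. Lean on these libraries where they do the work, as an engineer would, in place of code of your own. Each camera call takes 0.05 s, during which the arm holds its last target.

TASK

The blood-tube cabinet must stand open for the morning: by the steel bar handle, pull its yellow bifold front so that both panels fold along the track, against its closing spring, until it stays open by itself. Then let go of the bar and, with the fingertips on the face of the leading panel (the one with the bar), push the folded pair fully home and bed it on its stop with a firm push held for a moment (10 N or more, never over 45 N). Leave it there, with the other things on the bench where they are.

Things in the scene. Friction and masses are not known exactly. Their poses are not given: they have to be found in the camera images.
- cabinet: White bench cabinet, fixed, 300 mm wide (its y), 170 mm deep (its x), 258 mm high; a blue glove box stuck on top reaches 318 mm. Origin: centre of its underside. Its -x axis points out of the front, +y along the front to the jamb side. Head track at 204 to 226 mm height.
- top_edge (a point): Middle of the lower front edge of the white top slab (240 to 258 mm high, 310 mm wide), which overhangs the front: 30 mm in front of the closed panels' outer face, only 5 mm behind the closed bar's axis. A gripper pointing straight down does not fit at the closed handle: lean it 30 to 45 degrees, its rear away from the cabinet. Fixed.
- panel_a (a joint): Jamb panel's angle, rad: 0 closed (the start), 1.45 home on a rigid stop. The leading panel turns twice as much, the other way. A spring pulls it shut below about 0.95 (0.85 Nm at 0, falling to none at 1.25, plus 0.25 Nm friction: some 11 N at the bar at first); beyond about 1.05 friction keeps it where it is left; it does not run home by itself.
- jamb_hinge (a point): Point on the upright hinge axis of the jamb panel, on the cabinet's front at x = -84 mm, y = +132 mm in its frame, 165 mm above the bench. Fixed.
- fold_hinge (a point): Point on the upright axis that joins the two panels (at their inner faces), 132 mm from jamb_hinge, 165 mm high; it swings out as the pair folds. The axes turn with the leading panel: -y along it to its free edge, -x out of its outer face, z up.
- lead_edge (a point): Point on the leading panel's free upright edge (inner face), which runs in the track, 132 mm from fold_hinge, 165 mm high. It moves 232 mm along the cabinet's +y from closed to home.
- bar_grip (a point): Grip point on the handle's axis, 165 mm high; 47 mm along -x and 40 mm along -y from fold_hinge in its axes. Handle: upright round bar 12 mm thick, 104 to 193 mm high, a 10 mm standoff at 112 and 185 mm. Its axis is 35 mm off the panel's face (29 mm clear gap: opening fingers wider than that presses the panel). It can turn between the finger pads.
- lead_board: Leading yellow panel, 12 mm thick, 127 mm wide, from 16 to 200 mm height (the jamb panel is alike). Origin on the fold axis at bench height, axes as fold_hinge: outer face at x = -12 mm, facing -x. The strip of that face between the fold edge (y = -2.5 mm) and the bar and its standoffs (from y = -34 mm) is free for pushing, and clear of the top slab once folded. More than 45 N on it is too much.
- pull_bar: The steel bar handle with its two standoffs; origin same as bar_grip.
- wash_bottle: Bystander: white wash bottle with blue cap, 72 mm in diameter, 215 mm high with its spout. Origin: centre of its underside. Leave alone.
- tube_rack: Bystander: purple tube rack 110 x 65 mm, 67 mm high. Origin: centre of its underside. Leave alone.
- gauze_tub: Bystander: white round tub, 84 mm in diameter, 100 mm high. Origin: centre of its underside. Leave alone.
- glove_box: Bystander: teal glove box 120 x 230 mm, 70 mm high. Origin: centre of its underside. Leave alone.

How it is judged:
By the outcome, as a careful person would: the job done as asked, in the order asked, and still so for the second after the job is handed in, with the robot touching nothing.
It also fails if it takes over 58 s, if anything falls off the work surface, if the arm or the gripper's body presses on something with over 40 N, if the wrist force passes 120 N, or if a joint passes its speed limit or range.

## Working session

There is one attempt and no reset: what is moved stays moved. The work goes in short steps, Python scripts to look and compute and a tool call to move; the robot and the scene stay as the last step left them, time stands still between calls to the robot, and variables do not carry over. Pictures are saved under pics/ and viewed, and the job is handed in when it is done.

Besides the shell and the picture viewer there is one more tool, called after "Emit:" as name(argument=value, ...) on one line, values as JSON. arm_command: Moves the arm, as the interface text tells. Its arguments: {"type":"object","properties":{"jaw":{"type":"array"},"offset":{"type":"array"},"twist":{"type":"array"},"squeeze":{"type":"number"}},"required":["jaw","offset","twist"]}

```bash
mkdir -p pics; python3 - <<'E'
from rig import arm
import cv2
s=arm.get_state()
for k,v in s.items(): print(k,v)
for n in ["scene","top","wrist"]:
    c=arm.get_calibration(n); print(n,c)
    cv2.imwrite(f"pics/{n}0.png",arm.get_image(n))
E
```

```text
clock 0.0
joint_pos [-1.23650881  0.59212258  0.04829513  1.60987841 -0.0333008   0.94269394
 -0.03373407]
qvel [ 0.00113605  0.00101952  0.00098019  0.00119103 -0.00164362 -0.00062211
  0.00017418]
tau [ 1.27086023e-04 -5.48688269e+01  1.54678065e+00 -1.98123139e+01
  9.45444626e-03  8.66543414e-03  3.72720436e-06]
eef_pos [0.3004708  0.65904655 0.30271714]
ee_rot [-3.13929857e+00  1.26490033e-04  2.71385368e+00]
force [ 0.75160849 -0.04839965 -0.36959502]
wrist_torque [-0.03338135 -0.015854   -0.01817721]
gripper_width 0.08555823980825393
scene {'intrinsics': array([[435.60703913,   0.        , 320.90194189],
       [  0.        , 435.60703913, 197.29853607],
       [  0.        ,   0.        ,   1.        ]]), 'cam_to_world': array([[ 0.34227958,  0.75856844, -0.55445343,  1.12884124],
       [ 0.93959695, -0.27727998,  0.20068232, -0.26447421],
       [-0.00150756, -0.58965221, -0.80765586,  1.02155315],
       [ 0.        ,  0.        ,  0.        ,  1.        ]])}
top {'intrinsics': array([[393.30635907,   0.        , 319.60671072],
       [  0.        , 393.30635907, 198.09593996],
       [  0.        ,   0.        ,   1.        ]]), 'cam_to_world': array([[ 0.01977631, -0.983876  ,  0.17775522,  0.35804841],
       [-0.99966789, -0.02239676, -0.01274726, -0.06050693],
       [ 0.01652287, -0.17744409, -0.98399217,  1.1890788 ],
       [ 0.        ,  0.        ,  0.        ,  1.        ]])}
wrist {'intrinsics': array([[302.14501815,   0.        , 318.09243215],
       [  0.        , 302.14501815, 194.31256691],
       [  0.        ,   0.        ,   1.        ]]), 'cam_to_world': array([[ 0.4154001 ,  0.86987354,  0.26601275,  0.23351252],
       [ 0.90963693, -0.39664527, -0.12342281,  0.68994333],
       [-0.00184954,  0.29324486, -0.95603558,  0.37288076],
       [ 0.        ,  0.        ,  0.        ,  1.        ]])}
```

View pics/scene0.png

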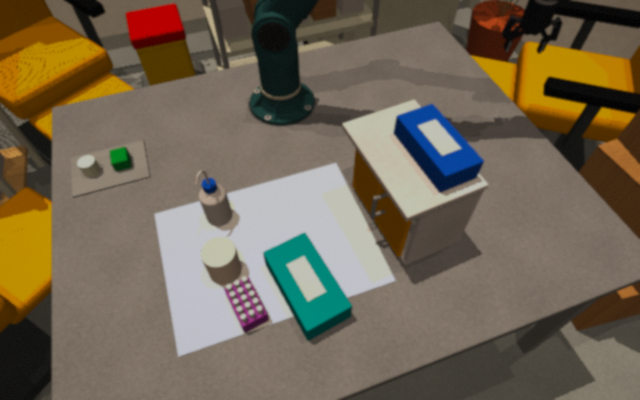

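View pics/top0.png

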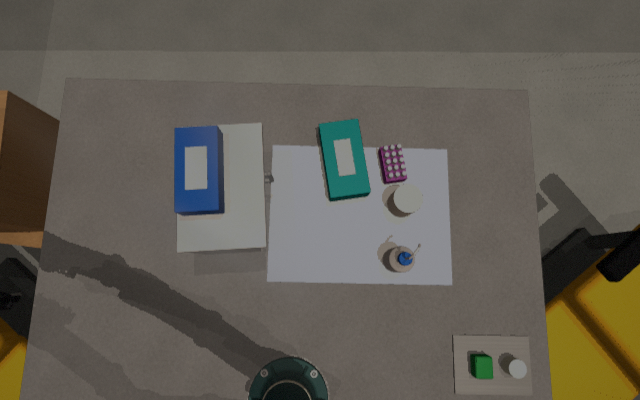

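View pics/wrist0.png

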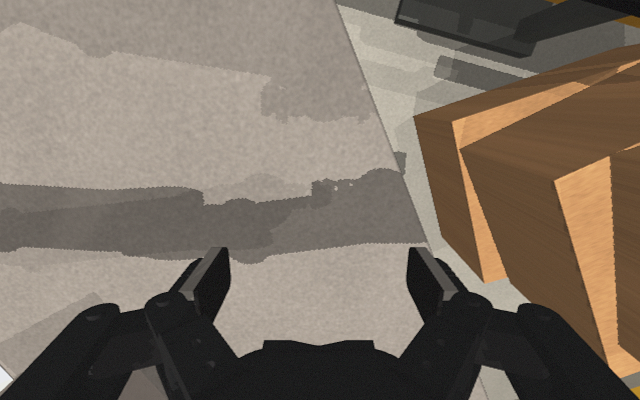

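```bash
python3 - <<'E'
import cv2
t=cv2.imread("pics/top0.png"); s=cv2.imread("pics/scene0.png")
cv2.imwrite("pics/t1.png",cv2.resize(t[110:265,165:285],None,fx=3.8,fy=3.8,interpolation=cv2.INTER_CUBIC))
cv2.imwrite("pics/s1.png",cv2.resize(s[95:270,335:495],None,fx=3.4,fy=3.4,interpolation=cv2.INTER_CUBIC))
E
```

```text
(no output)
```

View pics/t1.png

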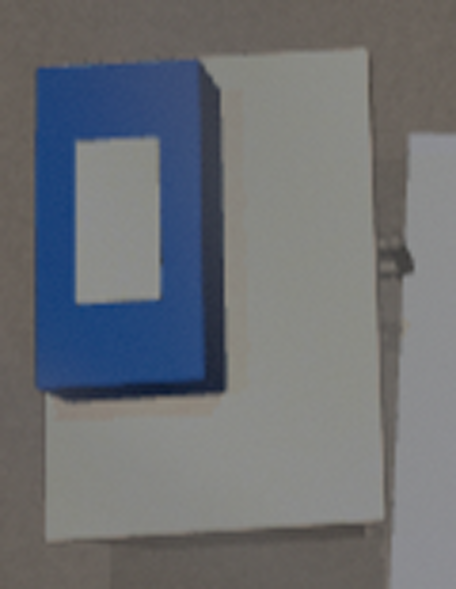

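View pics/s1.png

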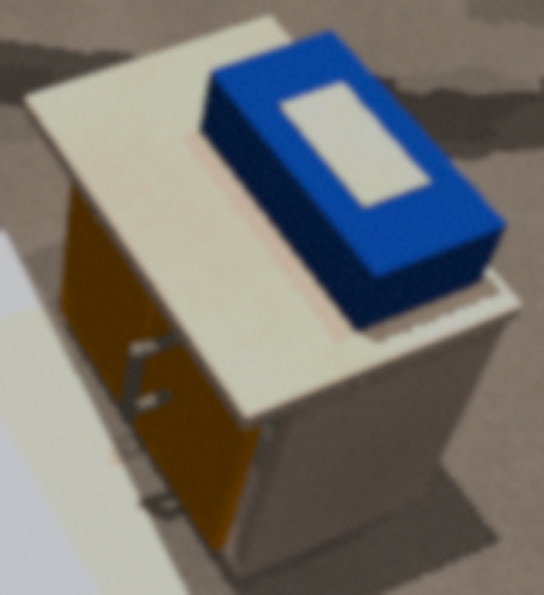

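```bash
cat > h.py <<'E'
import numpy as np
from scipy.spatial.transform import Rotation as R
from rig import arm
def ray(name,px):
    c=arm.get_calibration(name);K=c["intrinsics"];T=c["cam_to_world"]
    d=T[:3,:3]@np.linalg.solve(K,[px[0],px[1],1.]);return T[:3,3],d
def onz(name,px,z):
    o,d=ray(name,px);return o+d*(z-o[2])/d[2]
def proj(name,P):
    c=arm.get_calibration(name);K=c["intrinsics"];T=c["cam_to_world"]
    q=K@(T[:3,:3].T@(np.asarray(P)-T[:3,3]));return q[:2]/q[2]
E
python3 - <<'E'
from h import *
t=lambda u,v:(u/3.8+165-.4,v/3.8+110-.4); s=lambda u,v:(u/3.4+335-.4,v/3.4+95-.4)
P={}
for n,c,p in [("FF","top",t(366,48)),("FN","top",t(384,520)),("RN","top",t(46,541)),("FN","scene",s(25,98)),("FF","scene",s(247,417)),("RF","scene",s(520,300)),("RN","scene",s(270,15))]:
    q=onz(c,p,.258);P[n,c]=q;print(n,c,q.round(4))
for c in("top","scene"):
    d=P["FN",c]-P["FF",c];print(c,"len",np.linalg.norm(d),"yaw y-axis",np.arctan2(d[1],d[0])-np.pi/2, "depth",np.linalg.norm(P["FN",c]-P["RN",c]))
print("bar top",onz("top",t(405,258),.193),onz("scene",s(135,349),.193),"bot",onz("scene",s(128,413),.104))
E
```

```text
FF top [0.7145 0.0771 0.258 ]
FN top [0.408  0.0518 0.258 ]
RN top [0.3909 0.2584 0.258 ]
FN scene [0.4097 0.0518 0.258 ]
FF scene [0.7156 0.0778 0.258 ]
RF scene [0.6944 0.2867 0.258 ]
RN scene [0.3907 0.2605 0.258 ]
top len 0.3075547690374353 yaw y-axis -4.630111577270523 depth 0.20725638252713696
scene len 0.3070120845381803 yaw y-axis -4.6276249830216525 depth 0.20964380059351498
bar top [0.58939697 0.05321675 0.193     ] [0.60307292 0.05955984 0.193     ] bot [0.59871131 0.06531185 0.104     ]
```

```bash
cat >> h.py <<'E'
yaw=1.654; O=np.array([.5515,.190]); cx=np.array([np.cos(yaw),np.sin(yaw)]); cy=np.array([-cx[1],cx[0]])
def c2w(x,y,z): return np.r_[O+x*cx+y*cy,z]
def w2c(p): d=np.asarray(p)[:2]-O; return np.array([d@cx,d@cy,p[2]])
def F(a): return np.array([-.084-.132*np.sin(a),.132-.132*np.cos(a)])
def bar(a): return F(a)+.047*np.array([-np.cos(a),-np.sin(a)])+.040*np.array([np.sin(a),-np.cos(a)])
def orient(lean,turn=0):
    # tool y along -cab y (world +x), z down leaning into cabinet; turn = extra rotation about world z
    z=np.r_[cx*np.sin(lean),-np.cos(lean)]; y=np.r_[-cy,0]; x=np.cross(y,z)
    return R.from_rotvec([0,0,turn])*R.from_matrix(np.c_[x,y,z])
def cur():
    s=arm.get_state(); return np.array(s["eef_pos"]),R.from_euler("xyz",s["ee_rot"])
def plan(p0,r0,p1,r1,n):
    rel=(r0.inv()*r1).as_rotvec(); tw=rel/n; p=p0.copy(); r=r0; out=[]
    for i in range(n):
        off=r.inv().apply((p1-p)/(n-i)); off=np.round(off,3); p=p+r.apply(off)
        out.append(off.tolist()); r=r*R.from_rotvec(tw)
    print("rows",n,"twist",np.round(np.rad2deg(tw)/8,3).tolist());print(out)
    return p,r
E
python3 - <<'E'
from h import *
for a in(0,.3,.6,.9,1.05,1.2,1.45): print(a,c2w(*bar(a),.165).round(4),c2w(*F(a),.165).round(3))
p,r=cur()
up=p+[0,0,.18]
o=orient(np.deg2rad(42)); od=orient(0)
zt=o.as_matrix()[:,2]
B=c2w(*bar(0),.155)
print("grasp TCP",B-.054*zt,"pre",B-.184*zt)
p,r=plan(up,r,np.array([.60,-.09,.483]),od,16)
p,r=plan(p,r,np.array([.60,-.12,.42]),o,6)
E
```

```text
0 [0.6022 0.0628 0.165 ] [0.558 0.106 0.165]
0.3 [0.6105 0.0383 0.165 ] [0.556 0.067 0.165]
0.6 [0.6024 0.0189 0.165 ] [0.542 0.03  0.165]
0.9 [0.5786 0.0063 0.165 ] [ 0.517 -0.001  0.165]
1.05 [0.5614 0.003  0.165 ] [ 0.502 -0.013  0.165]
1.2 [0.5412 0.0017 0.165 ] [ 0.485 -0.023  0.165]
1.45 [0.5021 0.0043 0.165 ] [ 0.454 -0.034  0.165]
grasp TCP [0.60525167 0.02676944 0.19512982] pre [ 0.61248096 -0.05991661  0.29173865]
rows 16 twist [-0.001, 0.0, 0.474]
[[-0.036, -0.035, 0.0], [-0.039, -0.032, 0.0], [-0.041, -0.03, 0.0], [-0.043, -0.027, 0.0], [-0.044, -0.024, 0.0], [-0.046, -0.021, 0.0], [-0.047, -0.018, 0.0], [-0.048, -0.015, 0.0], [-0.049, -0.012, 0.0], [-0.05, -0.008, 0.0], [-0.05, -0.005, 0.0], [-0.05, -0.002, 0.0], [-0.05, 0.002, 0.0], [-0.05, 0.005, 0.0], [-0.05, 0.008, 0.0], [-0.05, 0.012, 0.0]]
rows 6 twist [-0.0, 0.875, -0.0]
[[-0.005, -0.0, 0.011], [-0.006, -0.001, 0.01], [-0.007, -0.0, 0.009], [-0.008, -0.001, 0.008], [-0.01, -0.0, 0.007], [-0.01, -0.001, 0.005]]
```

Emit:
arm_command(jaw=[-1,-1,-1,-1,-1,-1,-1,-1,-1,-1], offset=[[0,0,-0.045],[0,0,-0.045],[0,0,-0.045],[0,0,-0.045],[-0.036,-0.035,0],[-0.039,-0.032,0],[-0.041,-0.03,0],[-0.043,-0.027,0],[-0.044,-0.024,0],[-0.046,-0.021,0]], twist=[[0,0,0],[0,0,0],[0,0,0],[0,0,0],[0,0,0.474],[0,0,0.474],[0,0,0.474],[0,0,0.474],[0,0,0.474],[0,0,0.474]])

```text
clock: 1.4
eef_pos: [0.4137, 0.3767, 0.4837]
ee_rot: [-3.141, 0.0, 2.315]
force: [-0.4, 0.7, -0.0]
gripper_width: 0.0851
```

Emit:
arm_command(jaw=[-1,-1,-1,-1,-1,-1,-1,-1,-1,-1], offset=[[-0.047,-0.018,0],[-0.048,-0.015,0],[-0.049,-0.012,0],[-0.05,-0.008,0],[-0.05,-0.005,0],[-0.05,-0.002,0],[-0.05,0.002,0],[-0.05,0.005,0],[-0.05,0.008,0],[-0.05,0.012,0]], twist=[[0,0,0.474],[0,0,0.474],[0,0,0.474],[0,0,0.474],[0,0,0.474],[0,0,0.474],[0,0,0.474],[0,0,0.474],[0,0,0.474],[0,0,0.474]])

```text
clock: 2.65
eef_pos: [0.6011, -0.0909, 0.4837]
ee_rot: [-3.141, -0.0, 1.653]
force: [1.0, 0.4, -0.8]
gripper_width: 0.0854
```

```bash
python3 - <<'E'
from h import *
p,r=cur(); print(arm.get_state()["joint_pos"])
o=orient(np.deg2rad(42)); zt=o.as_matrix()[:,2]; B=c2w(*bar(0),.155)
p,r=plan(p,r,B-.184*zt+[0,-.04,.04],o,8)
E
```

```text
[-0.36148994  0.31908534  0.58985802  1.68619233 -0.18919855  1.19405388
  0.35755533]
rows 8 twist [0.0, 0.656, -0.001]
[[-0.001, 0.001, 0.019], [-0.003, 0.001, 0.019], [-0.005, 0.001, 0.018], [-0.006, 0.002, 0.018], [-0.008, 0.001, 0.017], [-0.01, 0.002, 0.017], [-0.011, 0.001, 0.015], [-0.012, 0.002, 0.015]]
```

Emit:
arm_command(jaw=[-1,-1,-1,-1,-1,-1,-1,-1,-1], offset=[[-0.001,0.001,0.019],[-0.003,0.001,0.019],[-0.005,0.001,0.018],[-0.006,0.002,0.018],[-0.008,0.001,0.017],[-0.01,0.002,0.017],[-0.011,0.001,0.015],[-0.012,0.002,0.015],[0,0,0]], twist=[[0,0.656,0],[0,0.656,0],[0,0.656,0],[0,0.656,0],[0,0.656,0],[0,0.656,0],[0,0.656,0],[0,0.656,0],[0,0,0]])

```text
clock: 3.78
eef_pos: [0.6117, -0.0996, 0.3294]
ee_rot: [-3.134, -0.733, 1.648]
force: [-0.9, 0.2, 1.0]
gripper_width: 0.0856
```

```bash
python3 - <<'E'
from h import *
import cv2
s=arm.get_state();print(s["joint_pos"],s["clock"])
cv2.imwrite("pics/w1.png",arm.get_image("wrist"))
B=c2w(*bar(0),0)
for z in(.104,.193):print(z,proj("wrist",[B[0],B[1],z]))
p,r=cur();o=orient(np.deg2rad(42)); zt=o.as_matrix()[:,2]; B=c2w(*bar(0),.155)
p,r=plan(p,r,B-.184*zt,o,2)
p,r=plan(p,r,B-.054*zt,o,5)
E
```

```text
[ 0.09129109  0.58956678  0.34769375  1.76411842 -0.83491357  1.36854884
  0.91658852] 3.775
0.104 [320.41539062 193.88133821]
0.193 [320.94714451 153.5724033 ]
rows 2 twist [-0.006, 0.002, -0.006]
[[0.001, 0.002, 0.028], [0.002, 0.001, 0.027]]
rows 5 twist [-0.0, -0.0, -0.0]
[[-0.0, 0.0, 0.026], [-0.0, 0.0, 0.026], [-0.0, 0.0, 0.026], [-0.0, 0.0, 0.026], [-0.0, 0.0, 0.026]]
```

View pics/w1.png

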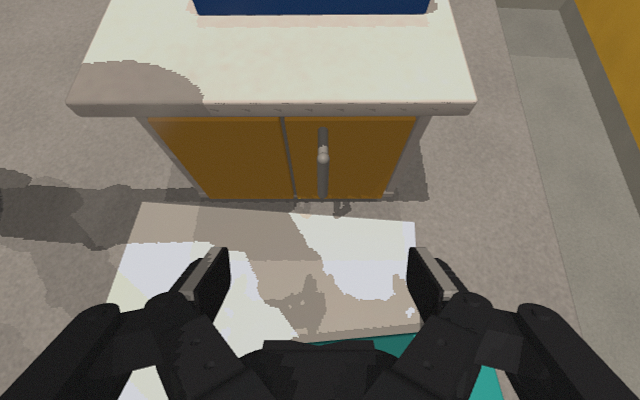

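The bar's top end shows at about (323,154) and its foot at (323,197), against a prediction of (321,154) and (320,194). The pose agrees to about 2 mm, so I'm going in.

Emit:
arm_command(jaw=[-1,-1,-1,-1,-1,-1,-1,-1,-1], offset=[[0.001,0.002,0.028],[0.002,0.002,0.027],[0,0,0.026],[0,0,0.026],[0,0,0.026],[0,0,0.026],[0,0,0.016],[0,0,0.01],[0,0,0]], twist=[[0,0,0],[0,0,0],[0,0,0],[0,0,0],[0,0,0],[0,0,0],[0,0,0],[0,0,0],[0,0,0]])

```text
clock: 4.95
eef_pos: [0.6062, 0.0277, 0.1967]
ee_rot: [3.141, -0.733, 1.656]
force: [0.1, -0.8, -0.1]
gripper_width: 0.085
```

```bash
python3 - <<'E'
from h import *
import cv2
s=arm.get_state();print(s["force"],s["clock"],s["eef_pos"])
cv2.imwrite("pics/w2.png",arm.get_image("wrist"))
cv2.imwrite("pics/s2.png",cv2.resize(arm.get_image("scene")[60:280,270:510],None,fx=2.5,fy=2.5))
E
```

```text
[ 0.14980563 -0.75141603 -0.10893086] 4.95 [0.60622557 0.02774459 0.19669891]
```

View pics/w2.png

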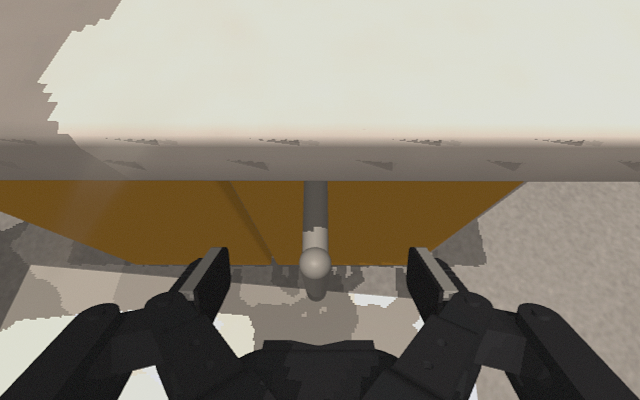

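View pics/s2.png

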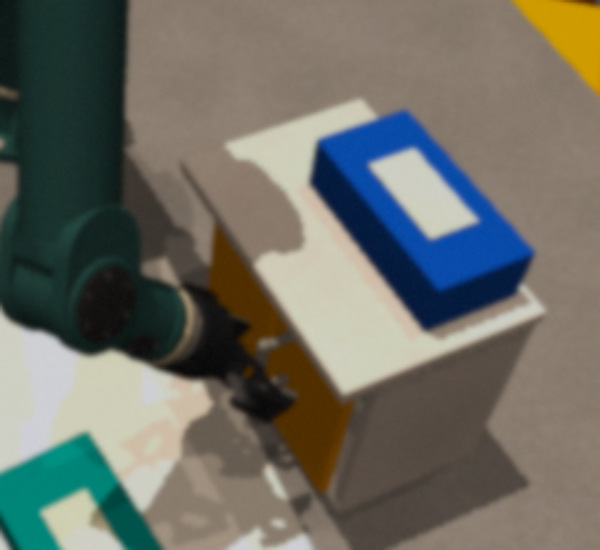

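The bar stands centred between the pads: its top ball is at (315,265) and the pads are at about 225 and 410. I'm closing on it.

Emit:
arm_command(jaw=[0.3,0.7,1,1,1,1,1,1], offset=[[0,0,0],[0,0,0],[0,0,0],[0,0,0],[0,0,0],[0,0,0],[0,0,0],[0,0,0]], twist=[[0,0,0],[0,0,0],[0,0,0],[0,0,0],[0,0,0],[0,0,0],[0,0,0],[0,0,0]], squeeze=70)

```text
clock: 6.05
eef_pos: [0.605, 0.027, 0.1966]
ee_rot: [-3.139, -0.733, 1.654]
force: [-4.9, -3.5, 4.6]
gripper_width: 0.0105
```

```bash
python3 - <<'E'
from h import *
import cv2
s=arm.get_state();print(s["force"],s["clock"],s["eef_pos"])
p,r=cur();o=orient(np.deg2rad(42)); print("grasp pt",p+r.apply([0,0,.054]),"bar",c2w(*bar(0),.155))
cv2.imwrite("pics/w3.png",arm.get_image("wrist"))
E
```

```text
[-4.91568899 -3.46869735  4.57372494] 6.05 [0.60499227 0.02702516 0.19660026]
grasp pt [0.60184826 0.0630313  0.15647953] bar [0.60224873 0.06277749 0.155     ]
```

View pics/w3.png

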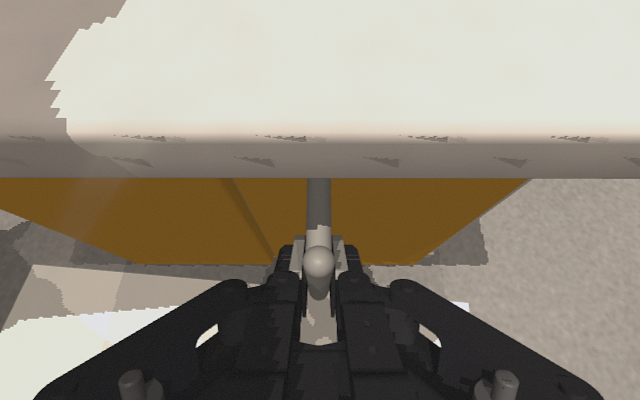

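```bash
cat > pull.py <<'E'
from h import *
import sys
def pull(a0,a1,n,k=.4,lean=np.deg2rad(42)):
    zoff=np.array([0,0,.054])
    r=orient(lean,k*a0); out=[];tw=[]
    p=c2w(*bar(a0),.1565)-r.apply(zoff)
    for i in range(n):
        a=a0+(a1-a0)*(i+1)/n; r2=orient(lean,k*a); p2=c2w(*bar(a),.1565)-r2.apply(zoff)
        off=np.round(r.inv().apply(p2-p),4); t=(r.inv()*r2).as_rotvec()
        p=p+r.apply(off); r=r2; out.append(off.tolist()); tw.append(np.round(np.rad2deg(t)/8,3).tolist())
    print(out);print(tw)
if __name__=="__main__": pull(float(sys.argv[1]),float(sys.argv[2]),int(sys.argv[3]))
E
python3 pull.py 0 .4 10;python3 pull.py 0.4 .8 8;python3 pull.py 0.8 1.2 8
```

```text
[[-0.0027, 0.0023, -0.0024], [-0.0027, 0.002, -0.0024], [-0.0026, 0.0017, -0.0024], [-0.0025, 0.0013, -0.0023], [-0.0025, 0.001, -0.0022], [-0.0023, 0.0006, -0.0021], [-0.0023, 0.0003, -0.0021], [-0.0022, 0.0001, -0.0019], [-0.002, -0.0003, -0.0018], [-0.0019, -0.0007, -0.0018]]
[[0.077, -0.0, -0.085], [0.077, 0.0, -0.085], [0.077, -0.0, -0.085], [0.077, 0.0, -0.085], [0.077, -0.0, -0.085], [0.077, 0.0, -0.085], [0.077, -0.0, -0.085], [0.077, 0.0, -0.085], [0.077, 0.0, -0.085], [0.077, 0.0, -0.085]]
[[-0.0022, -0.0012, -0.002], [-0.0019, -0.0016, -0.0017], [-0.0017, -0.0021, -0.0016], [-0.0015, -0.0025, -0.0013], [-0.0011, -0.0028, -0.001], [-0.0009, -0.0033, -0.0007], [-0.0005, -0.0036, -0.0005], [-0.0002, -0.0039, -0.0002]]
[[0.096, 0.0, -0.106], [0.096, 0.0, -0.106], [0.096, 0.0, -0.106], [0.096, -0.0, -0.106], [0.096, 0.0, -0.106], [0.096, -0.0, -0.106], [0.096, 0.0, -0.106], [0.096, 0.0, -0.106]]
[[0.0001, -0.0042, 0.0001], [0.0005, -0.0045, 0.0004], [0.0008, -0.0047, 0.0008], [0.0012, -0.0049, 0.001], [0.0015, -0.005, 0.0014], [0.0019, -0.0052, 0.0017], [0.0022, -0.0054, 0.002], [0.0026, -0.0054, 0.0023]]
[[0.096, -0.0, -0.106], [0.096, 0.0, -0.106], [0.096, 0.0, -0.106], [0.096, -0.0, -0.106], [0.096, 0.0, -0.106], [0.096, 0.0, -0.106], [0.096, 0.0, -0.106], [0.096, 0.0, -0.106]]
```

Emit:
arm_command(jaw=[1,1,1,1,1,1,1,1,1,1], offset=[[-0.0027,0.0023,-0.0024],[-0.0027,0.002,-0.0024],[-0.0026,0.0017,-0.0024],[-0.0025,0.0013,-0.0023],[-0.0025,0.001,-0.0022],[-0.0023,0.0006,-0.0021],[-0.0023,0.0003,-0.0021],[-0.0022,0.0001,-0.0019],[-0.002,-0.0003,-0.0018],[-0.0019,-0.0007,-0.0018]], twist=[[0.077,0,-0.085],[0.077,0,-0.085],[0.077,0,-0.085],[0.077,0,-0.085],[0.077,0,-0.085],[0.077,0,-0.085],[0.077,0,-0.085],[0.077,0,-0.085],[0.077,0,-0.085],[0.077,0,-0.085]])

```text
clock: 7.35
eef_pos: [0.6183, 0.0078, 0.1962]
ee_rot: [-3.141, -0.749, 1.826]
force: [1.2, 18.8, -6.7]
gripper_width: 0.0096
```

```bash
python3 - <<'E'
from h import *
p,r=cur();print("grasp pt",p+r.apply([0,0,.054]),"bar",c2w(*bar(.4),.1565),arm.get_state()["joint_pos"])
E
```

```text
grasp pt [0.60903778 0.0434101  0.1566653 ] bar [0.60962666 0.03116494 0.1565    ] [-0.0043227   0.75095096  0.23907633  1.83155188 -0.90384253  1.19168518
  1.08014588]
```

```bash
python3 - <<'E'
from h import *
import cv2
cv2.imwrite("pics/w4.png",arm.get_image("wrist"))
cv2.imwrite("pics/s4.png",cv2.resize(arm.get_image("scene")[60:280,270:510],None,fx=2.5,fy=2.5))
E
```

```text
(no output)
```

View pics/w4.png

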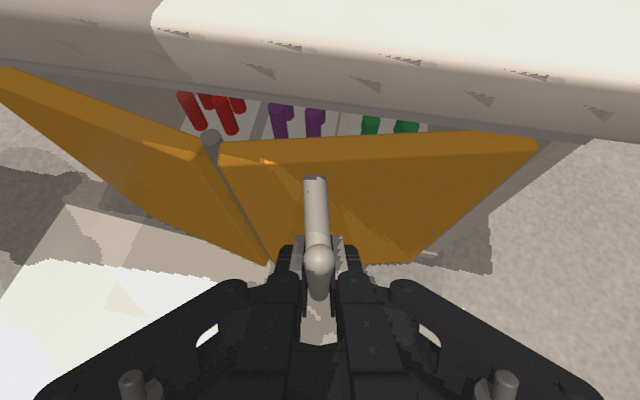

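View pics/s4.png

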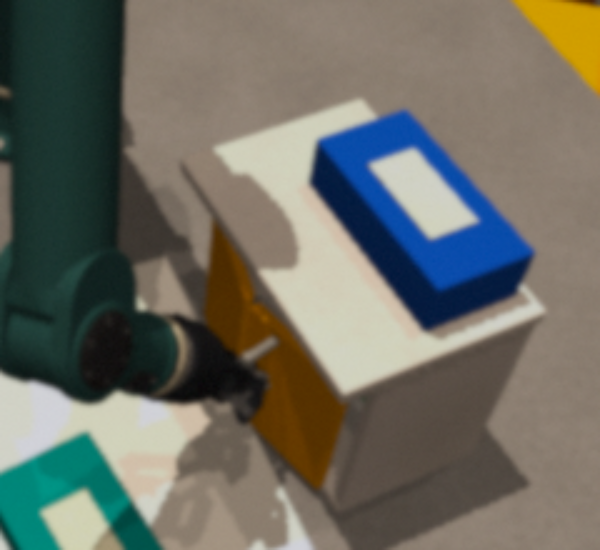

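The bar is held between the pads and both panels are folding (fold at about (210,140) in the wrist view), so I'm carrying on.

Emit:
arm_command(jaw=[1,1,1,1,1,1,1,1], offset=[[-0.0022,-0.0012,-0.002],[-0.0019,-0.0016,-0.0017],[-0.0017,-0.0021,-0.0016],[-0.0015,-0.0025,-0.0013],[-0.0011,-0.0028,-0.001],[-0.0009,-0.0033,-0.0007],[-0.0005,-0.0036,-0.0005],[-0.0002,-0.0039,-0.0002]], twist=[[0.096,0,-0.106],[0.096,0,-0.106],[0.096,0,-0.106],[0.096,0,-0.106],[0.096,0,-0.106],[0.096,0,-0.106],[0.096,0,-0.106],[0.096,0,-0.106]], squeeze=90)

```text
clock: 8.45
eef_pos: [0.6104, -0.0202, 0.1971]
ee_rot: [3.125, -0.728, 1.981]
force: [11.4, 4.8, -2.6]
gripper_width: 0.0099
```

```bash
cat > where.py <<'E'
from h import *
from scipy.optimize import minimize_scalar
p,r=cur();g=p+r.apply([0,0,.054]);q=w2c(g)[:2]
m=minimize_scalar(lambda a:np.linalg.norm(bar(a)-q),bounds=(0,1.5),method="bounded")
s=arm.get_state();print("grasp",g.round(4),"cab",q.round(4),"a~",round(m.x,3),"resid",round(m.fun,4),"F",np.round(s["force"],1),"t",s["clock"]);print(np.round(s["joint_pos"],2))
E
python3 where.py
```

```text
grasp [0.5969 0.0131 0.1568] cab [-0.1801 -0.0306] a~ 0.697 resid 0.0011 F [11.4  4.8 -2.6] t 8.45
[ 0.01  0.76  0.25  1.8  -0.79  1.24  1.16]
```

Emit:
arm_command(jaw=[1,1,1,1,1,1,1,1,1], offset=[[0.0001,-0.0042,0.0001],[0.0005,-0.0045,0.0004],[0.0008,-0.0047,0.0008],[0.0012,-0.0049,0.001],[0.0015,-0.005,0.0014],[0.0019,-0.0052,0.0017],[0.0022,-0.0054,0.002],[0.0026,-0.0054,0.0023],[0,0,0]], twist=[[0.096,0,-0.106],[0.096,0,-0.106],[0.096,0,-0.106],[0.096,0,-0.106],[0.096,0,-0.106],[0.096,0,-0.106],[0.096,0,-0.106],[0.096,0,-0.106],[0,0,0]])

```text
clock: 9.57
eef_pos: [0.5632, -0.0304, 0.1966]
ee_rot: [3.141, -0.727, 2.132]
force: [1.8, -5.4, 2.7]
gripper_width: 0.0098
```

```bash
python3 where.py; python3 - <<'E'
from h import *
import cv2
cv2.imwrite("pics/w5.png",arm.get_image("wrist"))
cv2.imwrite("pics/s5.png",cv2.resize(arm.get_image("scene")[60:280,270:510],None,fx=2.5,fy=2.5))
E
```

```text
grasp [0.5441 0.     0.1563] cab [-0.1887  0.0232] a~ 1.18 resid 0.0018 F [ 1.8 -5.4  2.7] t 9.575
[ 0.01  0.74  0.25  1.85 -0.68  1.26  1.26]
```

View pics/w5.png

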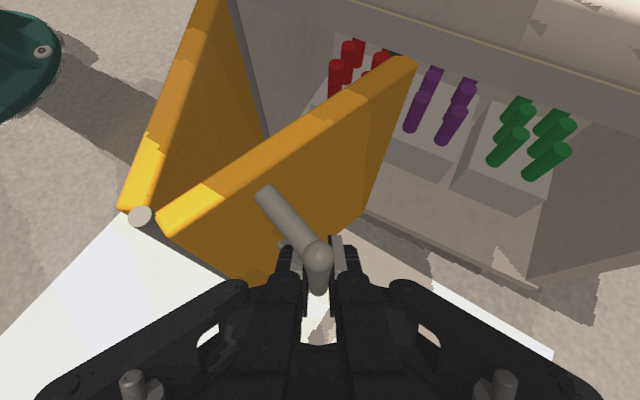

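View pics/s5.png

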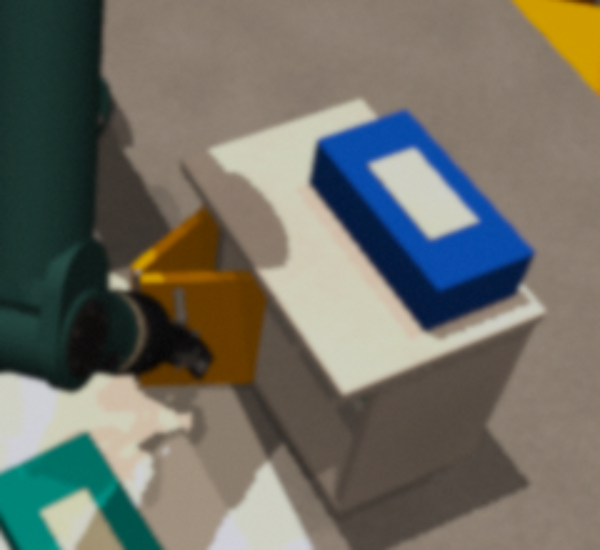

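Emit:
arm_command(jaw=[0.5,0.5,0.5,0.5,0.5,0.5,0.3,0.3,0.3], offset=[[0,0,0],[0,0,0],[0,0,0],[0,0,-0.01],[0,0,-0.015],[0,0,-0.015],[0,0,-0.02],[0,0,-0.025],[0,0,-0.025]], twist=[[0,0,0],[0,0,0],[0,0,0],[0,0,0],[0,0,0],[0,0,0],[0,0,0],[0,0,0],[0,0,0]])

```text
clock: 10.8
eef_pos: [0.6014, -0.0918, 0.2799]
ee_rot: [-3.14, -0.732, 2.133]
force: [0.2, 0.4, -0.0]
gripper_width: 0.0304
```

```bash
python3 where.py; python3 - <<'E'
from h import *
import cv2
cv2.imwrite("pics/w6.png",arm.get_image("wrist"))
cv2.imwrite("pics/t6.png",cv2.resize(arm.get_image("top")[100:300,165:405],None,fx=3,fy=3))
E
```

```text
grasp [ 0.5821 -0.0613  0.2397] cab [-0.253  -0.0096] a~ 0.981 resid 0.0667 F [ 0.2  0.4 -0. ] t 10.8
[ 0.07  0.69  0.29  1.68 -0.6   1.47  1.2 ]
```

View pics/w6.png

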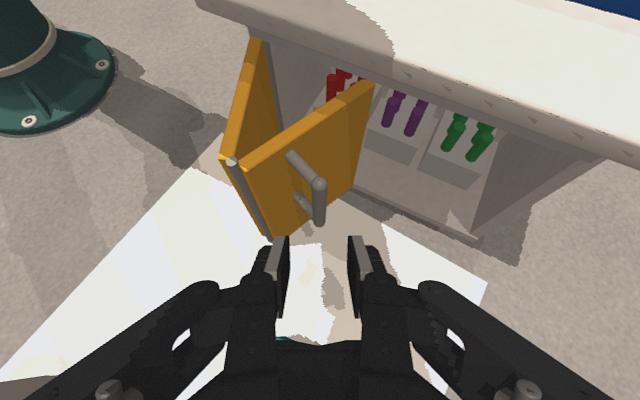

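View pics/t6.png

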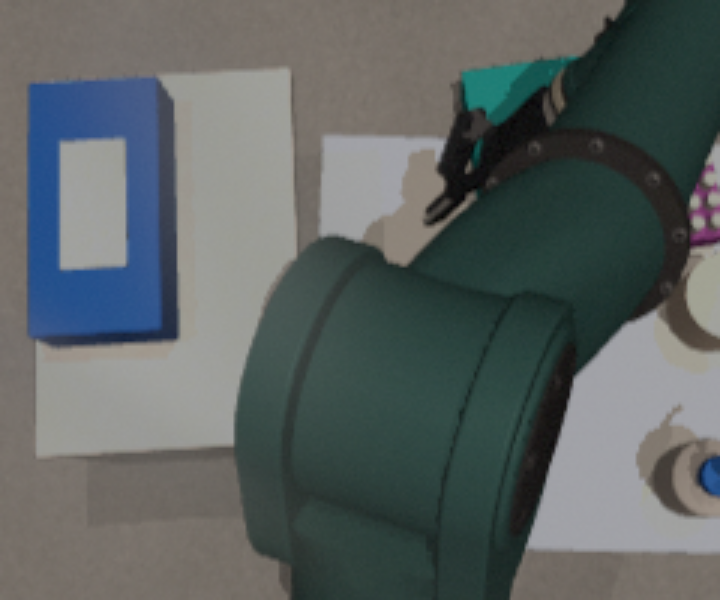

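```bash
python3 - <<'E'
from h import *
f=w2c(onz("wrist",(231,161),.2)); e1=w2c(onz("wrist",(246,168),.2)); e2=w2c(onz("wrist",(374,83),.2)); bt=w2c(onz("wrist",(320,183),.193))
print(f,e1,e2,bt)
print("a from fold",np.arctan2(-.084-f[0],.132-f[1]),"from edge",np.arctan2(e2[0]-e1[0],e1[1]-e2[1]),np.linalg.norm(e1-e2))
for a in(1.1,1.15,1.2,1.25): print(a,F(a),bar(a))
p,r=cur()
def po(phi,turn):
    z=np.r_[cy*np.sin(phi),-np.cos(phi)];x=np.r_[cx,0];y=np.cross(z,x)
    return R.from_rotvec([0,0,turn])*R.from_matrix(np.c_[x,y,z])
q=po(np.deg2rad(45),-.12)
print(np.rad2deg((r.inv()*q).magnitude()))
plan(p,r,np.array([.60,-.09,.36]),q,11)
E
```

```text
[-0.20980341  0.08023866  0.2       ] [-0.20970489  0.06784335  0.2       ] [-0.09676277  0.01956373  0.2       ] [-0.19329416  0.01857947  0.193     ]
a from fold 1.1804615970020769 from edge 1.1668335122033398 0.12282851520088306
1.1 [-0.20163937  0.07212531] [-0.18731009  0.01209472]
1.15 [-0.20448484  0.07807966] [-0.18717319  0.01884025]
1.2 [-0.20702916  0.08416878] [-0.18677841  0.02586863]
1.25 [-0.20926597  0.09037745] [-0.18612674  0.03316228]
60.25286141871821
rows 11 twist [0.335, -0.285, 0.525]
[[0.005, -0.0, -0.005], [0.005, -0.001, -0.005], [0.005, -0.001, -0.005], [0.004, -0.002, -0.006], [0.004, -0.002, -0.006], [0.003, -0.003, -0.006], [0.003, -0.003, -0.006], [0.003, -0.004, -0.005], [0.002, -0.004, -0.005], [0.001, -0.005, -0.005], [0.001, -0.005, -0.005]]
```

The front stays open at about 1.17 rad, measured from the fold pin at (231,161) and the panel's top edge. Next I back off and turn the tool for the push.

Emit:
arm_command(jaw=[0.3,0.3,0.6,1,1,1,1,1,1,1], offset=[[0,0,-0.03],[0,0,-0.02],[0.005,0,-0.005],[0.005,-0.001,-0.005],[0.005,-0.001,-0.005],[0.004,-0.002,-0.006],[0.004,-0.002,-0.006],[0.003,-0.003,-0.006],[0.003,-0.003,-0.006],[0.003,-0.004,-0.005]], twist=[[0,0,0],[0,0,0],[0.335,-0.285,0.525],[0.335,-0.285,0.525],[0.335,-0.285,0.525],[0.335,-0.285,0.525],[0.335,-0.285,0.525],[0.335,-0.285,0.525],[0.335,-0.285,0.525],[0.335,-0.285,0.525]])

```text
clock: 12.15
eef_pos: [0.617, -0.1155, 0.3733]
ee_rot: [-2.5, -0.235, 1.624]
force: [-0.3, -0.1, 1.1]
gripper_width: -0.0001
```

```bash
cat >> h.py <<'E'
def po(phi,turn):
    z=np.r_[cy*np.sin(phi),-np.cos(phi)];x=np.r_[cx,0];y=np.cross(z,x)
    return R.from_rotvec([0,0,turn])*R.from_matrix(np.c_[x,y,z])
E
python3 - <<'E'
from h import *
p,r=cur();print(p,np.round(arm.get_state()["joint_pos"],2))
q=po(np.deg2rad(45),-.12)
plan(p,r,np.array([.62,-.10,.36]),q,4)
E
```

```text
[ 0.61698092 -0.11549189  0.37325026] [-0.17  0.7   0.55  1.48 -0.26  1.74  0.56]
rows 4 twist [0.237, -0.214, 0.396]
[[0.003, 0.003, 0.003], [0.003, 0.003, 0.002], [0.004, 0.003, 0.002], [0.003, 0.003, 0.003]]
```

```bash
python3 - <<'E'
from h import *
p,r=cur()
q=po(np.deg2rad(45),-.12); tip=np.array([0,-.0145,.073])
def P(a,t=.018):
    n=np.array([-np.cos(a),-np.sin(a)]);d=np.array([np.sin(a),-np.cos(a)]);return F(a)+.012*n+t*d,n
for a in(1.17,1.25,1.35,1.45): 
    w=c2w(*P(a)[0],.155); print(a,P(a)[0].round(4),"TCP",(w-q.apply(tip)).round(4))
pp,n=P(1.17)
st=c2w(*(pp+.04*n),.155)-q.apply(tip)
print("standoff",st)
p2,r2=plan(p,r,st+[0.0,-.03,.10],q,4)
plan(p2,r2,st,q,4)
E
```

```text
1.17 [-0.1936  0.0624] TCP [ 0.5672 -0.0104  0.1964]
1.25 [-0.196   0.0733] TCP [ 0.5566 -0.0137  0.1964]
1.35 [-0.1979  0.0874] TCP [ 0.5426 -0.0167  0.1964]
1.45 [-0.1986  0.102 ] TCP [ 0.5282 -0.0187  0.1964]
standoff [ 0.60521088 -0.02293311  0.19636575]
rows 4 twist [0.237, -0.214, 0.396]
[[0.011, 0.012, 0.019], [0.012, 0.012, 0.019], [0.013, 0.011, 0.018], [0.015, 0.011, 0.016]]
rows 4 twist [0.0, 0.0, 0.0]
[[0.007, 0.018, 0.018], [0.008, 0.017, 0.018], [0.007, 0.018, 0.018], [0.008, 0.017, 0.018]]
```

```bash
python3 - <<'E'
from h import *
p,r=cur()
q=po(np.deg2rad(45),-.12); tip=np.array([0,-.0145,.073])
def P(a,t=.014):
    n=np.array([-np.cos(a),-np.sin(a)]);d=np.array([np.sin(a),-np.cos(a)]);return F(a)+.012*n+t*d,n
for a in(1.17,1.25,1.35,1.45): 
    w=c2w(*P(a)[0],.155); print(a,P(a)[0].round(4),"TCP",(w-q.apply(tip)).round(4))
pp,n=P(1.17)
st=c2w(*(pp+.04*n),.155)-q.apply(tip)
print("standoff",st)
p2,r2=plan(p,r,st+[0.0,-.03,.10],q,4)
plan(p2,r2,st,q,4)
E
```

```text
1.17 [-0.1973  0.064 ] TCP [ 0.566  -0.0142  0.1964]
1.25 [-0.1998  0.0746] TCP [ 0.5556 -0.0175  0.1964]
1.35 [-0.2018  0.0883] TCP [ 0.5421 -0.0207  0.1964]
1.45 [-0.2026  0.1025] TCP [ 0.528  -0.0227  0.1964]
standoff [ 0.60396175 -0.02673307  0.19636575]
rows 4 twist [0.237, -0.214, 0.396]
[[0.01, 0.011, 0.019], [0.011, 0.011, 0.019], [0.012, 0.012, 0.018], [0.014, 0.011, 0.017]]
rows 4 twist [0.0, 0.0, 0.0]
[[0.007, 0.017, 0.018], [0.008, 0.018, 0.018], [0.007, 0.017, 0.018], [0.008, 0.018, 0.017]]
```

Emit:
arm_command(jaw=[1,1,1,1,1], offset=[[0.01,0.011,0.019],[0.011,0.011,0.019],[0.012,0.012,0.018],[0.014,0.011,0.017],[0,0,0]], twist=[[0.237,-0.214,0.396],[0.237,-0.214,0.396],[0.237,-0.214,0.396],[0.237,-0.214,0.396],[0,0,0]])

```text
clock: 12.78
eef_pos: [0.6036, -0.0537, 0.2938]
ee_rot: [-2.354, -0.005, 1.539]
force: [0.4, -0.6, 0.9]
gripper_width: -0.0001
```

```bash
python3 - <<'E'
from h import *
import cv2
p,r=cur();print(p,np.round(arm.get_state()["joint_pos"],2))
q=po(np.deg2rad(45),-.12);print(np.rad2deg((r.inv()*q).as_rotvec()))
cv2.imwrite("pics/w7.png",arm.get_image("wrist"))
plan(p,r,np.array([.604,-.0267,.1964]),q,4)
E
```

```text
[ 0.60358112 -0.05369829  0.29382473] [-0.32  0.81  0.59  1.56 -0.24  1.68  0.33]
[-0.15255646 -0.00524633  0.40970453]
rows 4 twist [-0.005, -0.0, 0.013]
[[0.007, 0.017, 0.017], [0.007, 0.017, 0.017], [0.006, 0.017, 0.018], [0.007, 0.018, 0.017]]
```

View pics/w7.png

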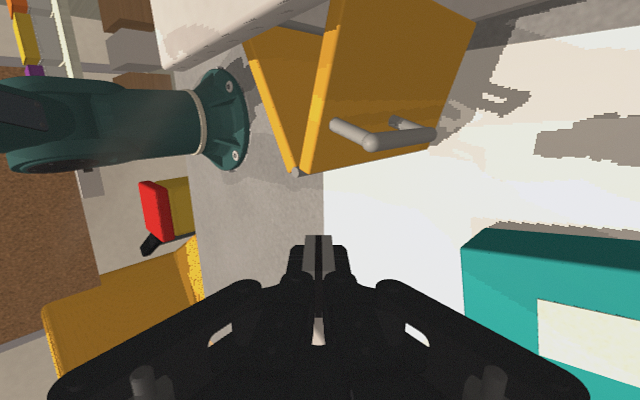

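The fold edge shows at about (296,172) and the bar from (370,145) to (435,135). The fingertips at (318,235) are outboard of the bar, as planned, so I'm going down beside the face.

Emit:
arm_command(jaw=[1,1,1,1,1], offset=[[0.007,0.017,0.017],[0.007,0.017,0.017],[0.006,0.017,0.018],[0.007,0.018,0.017],[0,0,0]], twist=[[0,0,0],[0,0,0],[0,0,0],[0,0,0],[0,0,0]])

```text
clock: 13.45
eef_pos: [0.6044, -0.0282, 0.1959]
ee_rot: [-2.353, -0.003, 1.536]
force: [0.5, -0.0, -0.5]
gripper_width: -0.0003
```

```bash
python3 - <<'E'
from h import *
import cv2
s=arm.get_state();p,r=cur();print(p,np.round(s["joint_pos"],2),s["force"])
cv2.imwrite("pics/w8.png",arm.get_image("wrist"))
cv2.imwrite("pics/s8.png",cv2.resize(arm.get_image("scene")[60:280,270:510],None,fx=2.5,fy=2.5))
q=po(np.deg2rad(45),-.12)
p,r=plan(p,r,np.array([.566,-.0162,.1964]),q,5)
p,r=plan(p,r,np.array([.528,-.0227,.1964]),q,8)
E
```

```text
[ 0.60440482 -0.0282447   0.19593004] [-0.33  0.92  0.55  1.6  -0.31  1.55  0.32] [ 0.46008699 -0.0169238  -0.50529483]
rows 5 twist [-0.004, -0.001, 0.005]
[[0.002, -0.006, 0.005], [0.002, -0.005, 0.006], [0.002, -0.006, 0.005], [0.002, -0.005, 0.006], [0.003, -0.006, 0.005]]
rows 8 twist [0.0, -0.0, -0.0]
[[-0.001, -0.003, 0.003], [-0.001, -0.003, 0.003], [-0.001, -0.003, 0.003], [-0.001, -0.003, 0.004], [-0.001, -0.004, 0.003], [-0.001, -0.003, 0.004], [-0.001, -0.004, 0.003], [-0.001, -0.003, 0.004]]
```

View pics/w8.png

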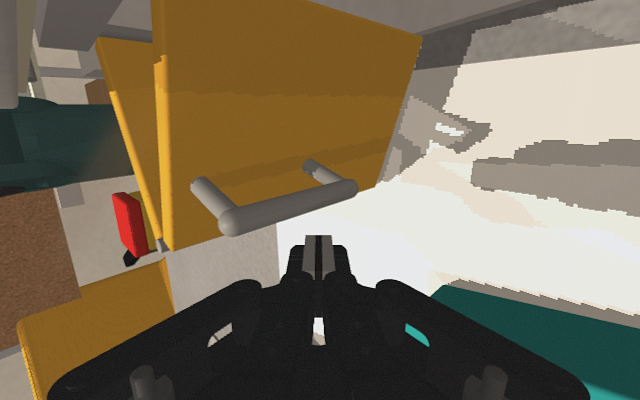

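View pics/s8.png

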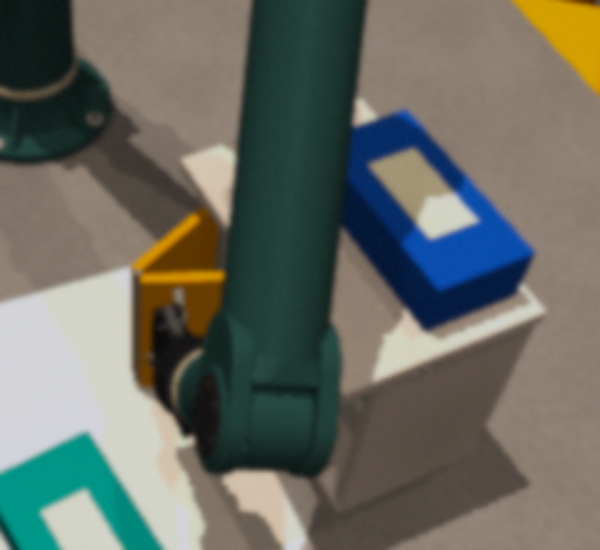

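```bash
cat > tip.py <<'E'
from h import *
p,r=cur();t=p+r.apply([0,-.0145,.073]);s=arm.get_state()
print("tip cab",w2c(t).round(4),"F cab",np.round([s["force"][:2]@cx,s["force"][:2]@cy,s["force"][2]],1),"t",s["clock"])
E
python3 tip.py; python3 - <<'E'
from h import *
p,r=cur();t=w2c(p+r.apply([0,-.0145,.073]))
d=c2w(-.2035,.0600,.155)-c2w(*t)
print((r.inv().apply(d)/5).round(4))
print("10mm of cab +y:",r.inv().apply(np.r_[cy*.01,0]).round(4))
E
```

```text
tip cab [-0.2163  0.0259  0.1571] F cab [-0.9  0.5  0.3] t 13.55
[ 0.0017 -0.0047  0.0053]
10mm of cab +y: [-0.0012 -0.007   0.007 ]
```

Emit:
arm_command(jaw=[1,1,1,1,1,1], offset=[[0.0017,-0.0047,0.0053],[0.0017,-0.0047,0.0053],[0.0017,-0.0047,0.0053],[0.0017,-0.0047,0.0053],[0.0017,-0.0047,0.0053],[0,0,0]], twist=[[0,0,0],[0,0,0],[0,0,0],[0,0,0],[0,0,0],[0,0,0]])

```text
clock: 14.3
eef_pos: [0.5695, -0.0207, 0.1968]
ee_rot: [-2.357, -0.001, 1.535]
force: [-0.7, -2.6, -0.7]
gripper_width: 0.0
```

```bash
python3 tip.py; python3 - <<'E'
from h import *
import cv2
cv2.imwrite("pics/w9.png",arm.get_image("wrist"))
E
```

```text
tip cab [-0.204   0.061   0.1553] F cab [-2.5  0.9 -0.7] t 14.3
```

View pics/w9.png

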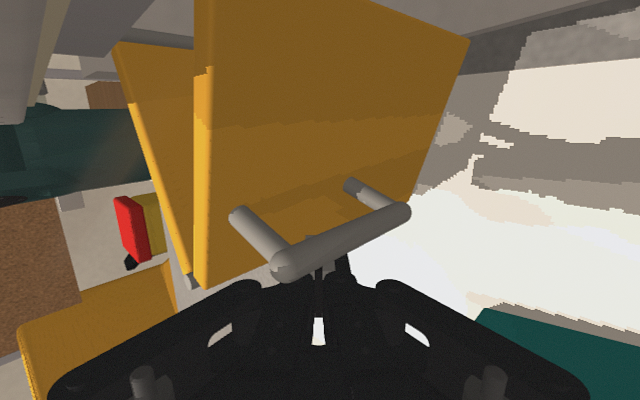

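A force of about 2.5 N outward suggests that a finger is grazing the bar. I'm easing out 5 mm, then checking.

Emit:
arm_command(jaw=[1,1,1], offset=[[-0.003,0,0],[-0.002,0,0],[0,0,0]], twist=[[0,0,0],[0,0,0],[0,0,0]])

```text
clock: 14.72
eef_pos: [0.5704, -0.025, 0.1965]
ee_rot: [-2.359, -0.002, 1.534]
force: [0.1, -0.4, 0.3]
gripper_width: 0.0002
```

```bash
python3 tip.py
```

```text
tip cab [-0.2084  0.0604  0.155 ] F cab [-0.4 -0.1  0.3] t 14.725
```

Emit:
arm_command(jaw=[1,1,1,1,1], offset=[[-0.0004,-0.0021,0.0021],[-0.0004,-0.0021,0.0021],[-0.0004,-0.0021,0.0021],[-0.0004,-0.0021,0.0021],[0,0,0]], twist=[[0,0,0],[0,0,0],[0,0,0],[0,0,0],[0,0,0]])

```text
clock: 15.35
eef_pos: [0.558, -0.0261, 0.1966]
ee_rot: [-2.358, -0.002, 1.535]
force: [0.3, 0.1, 0.3]
gripper_width: 0.0001
```

```bash
python3 tip.py; python3 - <<'E'
from h import *
import cv2
cv2.imwrite("pics/w10.png",arm.get_image("wrist"))
cv2.imwrite("pics/s10.png",cv2.resize(arm.get_image("scene")[110:240,290:430],None,fx=4,fy=4))
E
```

```text
tip cab [-0.2085  0.0728  0.1551] F cab [ 0.  -0.3  0.3] t 15.35
```

View pics/w10.png

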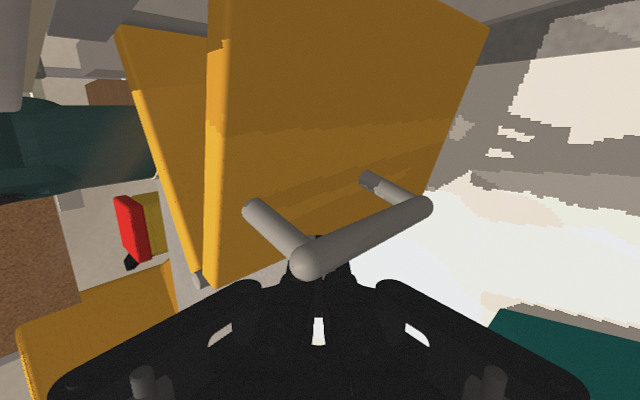

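View pics/s10.png

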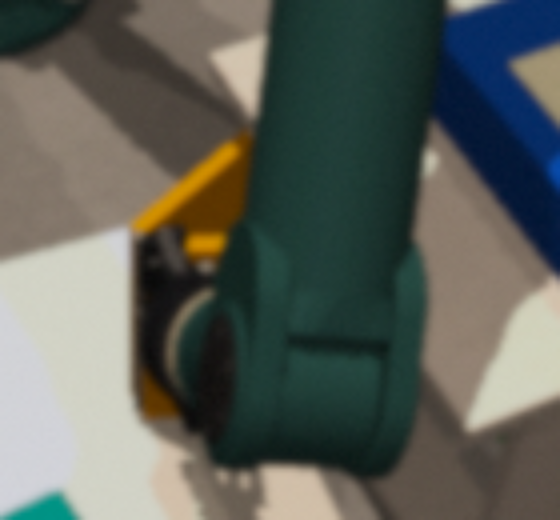

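```bash
python3 - <<'E'
from h import *
e1=w2c(onz("wrist",(212,287),.2)); f=w2c(onz("wrist",(203,283),.2)); bt=w2c(onz("wrist",(306,262),.193))
print(e1,f,bt, "a",np.arctan2(-.084-f[0],.132-f[1]))
for a in(1.15,1.2,1.25,1.3): 
  n=np.array([-np.cos(a),-np.sin(a)]);d=np.array([np.sin(a),-np.cos(a)]);print(a,F(a)+.012*n+.0025*d,F(a),bar(a))
for q in ([0,0,.073],[0,-.0145,.073]):
  p,r=cur();print(proj("wrist",p+r.apply(q)))
E
```

```text
[-0.20832698  0.06884483  0.2       ] [-0.20942358  0.07784075  0.2       ] [-0.18556548  0.01546342  0.193     ] a 1.1631710917803308
1.15 [-0.20710478  0.06610527] [-0.20448484  0.07807966] [-0.18717319  0.01884025]
1.2 [-0.20904735  0.07207841] [-0.20702916  0.08416878] [-0.18677841  0.02586863]
1.25 [-0.21067738  0.07820133] [-0.20926597  0.09037745] [-0.18612674  0.03316228]
1.3 [-0.21199077  0.08445871] [-0.21118968  0.09669015] [-0.1852198   0.04070297]
[316.93463534 249.77621711]
[289.37349947 249.80672782]
```

Emit:
arm_command(jaw=[1,1,1,1,1], offset=[[-0.0004,-0.0014,0.0014],[-0.0004,-0.0014,0.0014],[-0.0004,-0.0014,0.0014],[-0.0004,-0.0014,0.0014],[0,0,0]], twist=[[0,0,0],[0,0,0],[0,0,0],[0,0,0],[0,0,0]])

```text
clock: 16.08
eef_pos: [0.5501, -0.0281, 0.1965]
ee_rot: [-2.358, -0.001, 1.535]
force: [3.2, -1.7, 0.1]
gripper_width: -0.0002
```

```bash
python3 tip.py; python3 - <<'E'
from h import *
import cv2
cv2.imwrite("pics/w11.png",arm.get_image("wrist"))
E
```

```text
tip cab [-0.2098  0.0809  0.155 ] F cab [-2.  -3.   0.1] t 16.075
```

View pics/w11.png

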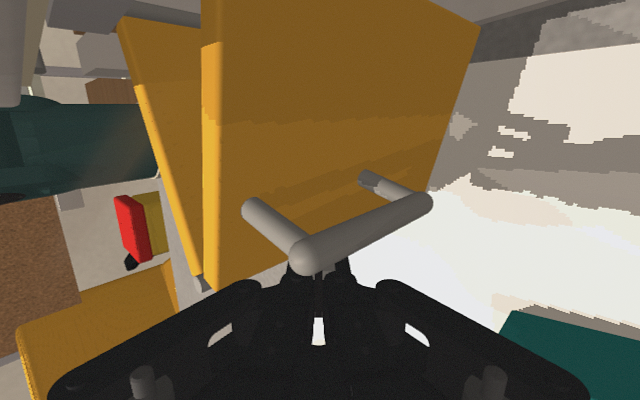

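Contact is made, but the finger bases run within a few mm of the bar's top. I'm backing off and going in about 22 mm higher, so that only the fingertips bear.

Emit:
arm_command(jaw=[1,1,1,1,1,1], offset=[[0.001,0.005,-0.005],[0.001,0.005,-0.005],[0,-0.008,-0.008],[0,-0.008,-0.008],[0.004,0,0],[0,0,0]], twist=[[0,0,0],[0,0,0],[0,0,0],[0,0,0],[0,0,0],[0,0,0]])

```text
clock: 16.88
eef_pos: [0.5645, -0.0214, 0.2193]
ee_rot: [-2.359, -0.003, 1.535]
force: [0.1, 0.6, -0.2]
gripper_width: 0.0002
```

```bash
python3 tip.py; python3 - <<'E'
from h import *
import cv2
cv2.imwrite("pics/w12.png",arm.get_image("wrist"))
e1=0
E
```

```text
tip cab [-0.2043  0.0659  0.1778] F cab [ 0.6 -0.2 -0.2] t 16.875
```

View pics/w12.png

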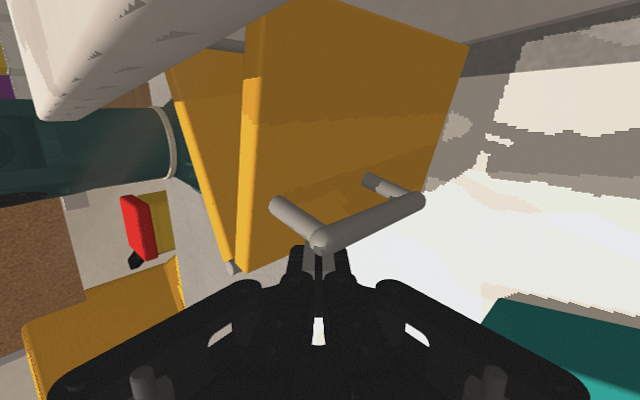

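```bash
python3 - <<'E'
from h import *
e1=w2c(onz("wrist",(248,272),.2)); bt=w2c(onz("wrist",(322,240),.193))
print(e1,bt)
for a in(1.15,1.2,1.25,1.3): 
  n=np.array([-np.cos(a),-np.sin(a)]);d=np.array([np.sin(a),-np.cos(a)]);print(a,F(a)+.012*n+.0025*d,bar(a))
E
```

```text
[-0.20965799  0.07196347  0.2       ] [-0.18538918  0.02491786  0.193     ]
1.15 [-0.20710478  0.06610527] [-0.18717319  0.01884025]
1.2 [-0.20904735  0.07207841] [-0.18677841  0.02586863]
1.25 [-0.21067738  0.07820133] [-0.18612674  0.03316228]
1.3 [-0.21199077  0.08445871] [-0.1852198   0.04070297]
```

Emit:
arm_command(jaw=[1,1,1,1,1,1,1,1,1], offset=[[-0.0004,-0.0021,0.0021],[-0.0004,-0.0021,0.0021],[-0.0004,-0.0021,0.0021],[-0.0004,-0.0021,0.0021],[-0.0004,-0.0021,0.0021],[-0.0004,-0.0021,0.0021],[-0.0004,-0.0021,0.0021],[-0.0004,-0.0021,0.0021],[0,0,0]], twist=[[0,0,0],[0,0,0],[0,0,0],[0,0,0],[0,0,0],[0,0,0],[0,0,0],[0,0,0],[0,0,0]])

```text
clock: 18.05
eef_pos: [0.5402, -0.0247, 0.2192]
ee_rot: [-2.358, -0.002, 1.534]
force: [0.8, -2.4, 0.6]
gripper_width: -0.0002
```

```bash
python3 tip.py; python3 - <<'E'
from h import *
import cv2
cv2.imwrite("pics/w13.png",arm.get_image("wrist"))
E
```

```text
tip cab [-0.2055  0.0904  0.1777] F cab [-2.5 -0.6  0.6] t 18.05
```

View pics/w13.png

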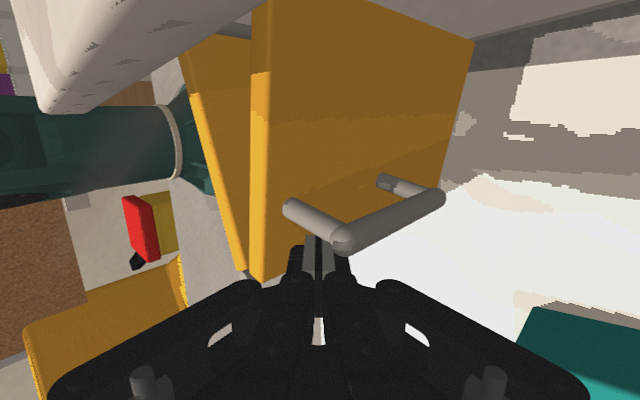

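```bash
python3 - <<'E'
from h import *
e1=w2c(onz("wrist",(264,281),.2)); bt=w2c(onz("wrist",(346,241),.193))
print(e1,bt)
for a in(1.2,1.25,1.3,1.35): 
  n=np.array([-np.cos(a),-np.sin(a)]);d=np.array([np.sin(a),-np.cos(a)]);print(a,F(a)+.012*n+.0025*d,bar(a))
p,r=cur();print("true tip",w2c(p+r.apply([0.011,-.0075,.073])),w2c(p+r.apply([-.011,-.0075,.073])))
E
```

```text
[-0.21106881  0.08277723  0.2       ] [-0.18411572  0.03704586  0.193     ]
1.2 [-0.20904735  0.07207841] [-0.18677841  0.02586863]
1.25 [-0.21067738  0.07820133] [-0.18612674  0.03316228]
1.3 [-0.21199077  0.08445871] [-0.1852198   0.04070297]
1.35 [-0.21298426  0.09083492] [-0.18405986  0.04847185]
true tip [-0.19495102  0.08409749  0.17280071] [-0.21679324  0.08672715  0.17275218]
```

Emit:
arm_command(jaw=[1,1,1,1,1,1,1], offset=[[-0.001,-0.0021,0.0021],[-0.001,-0.0021,0.0021],[-0.0004,-0.0021,0.0021],[-0.0004,-0.0021,0.0021],[-0.0004,-0.0021,0.0021],[-0.0004,-0.0021,0.0021],[0,0,0]], twist=[[0,0,0],[0,0,0],[0,0,0],[0,0,0],[0,0,0],[0,0,0],[0,0,0]])

```text
clock: 18.98
eef_pos: [0.5222, -0.0273, 0.2191]
ee_rot: [-2.357, -0.002, 1.534]
force: [-0.2, 0.6, 0.5]
gripper_width: -0.0002
```

```bash
python3 tip.py; python3 - <<'E'
from h import *
import cv2
cv2.imwrite("pics/w14.png",arm.get_image("wrist"))
E
```

```text
tip cab [-0.2066  0.1087  0.1776] F cab [0.6 0.1 0.5] t 18.975
```

View pics/w14.png

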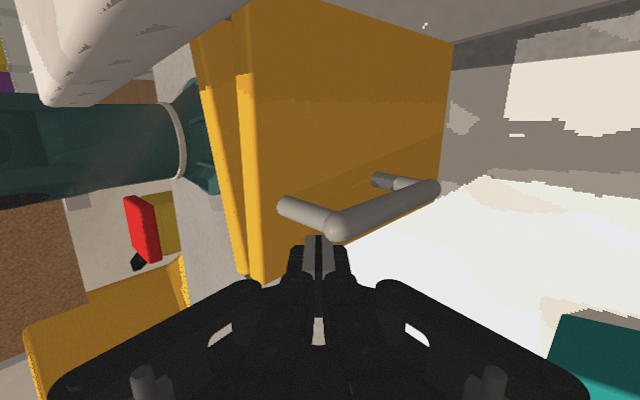

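```bash
python3 - <<'E'
from h import *
e1=w2c(onz("wrist",(258,284),.2)); bt=w2c(onz("wrist",(338,226),.193))
print(e1,bt)
for a in(1.3,1.35,1.4,1.45): 
  n=np.array([-np.cos(a),-np.sin(a)]);d=np.array([np.sin(a),-np.cos(a)]);print(a,F(a)+.012*n+.0025*d,bar(a))
E
```

```text
[-0.2156126   0.10636619  0.2       ] [-0.18035335  0.05837156  0.193     ]
1.3 [-0.21199077  0.08445871] [-0.1852198   0.04070297]
1.35 [-0.21298426  0.09083492] [-0.18405986  0.04847185]
1.4 [-0.21365535  0.09731402] [-0.18264983  0.05644951]
1.45 [-0.21400237  0.10387982] [-0.18099323  0.06461601]
```

Emit:
arm_command(jaw=[1,1,1,1], offset=[[-0.0003,-0.0014,0.0014],[-0.0003,-0.0014,0.0014],[-0.0003,-0.0014,0.0014],[0,0,0]], twist=[[0,0,0],[0,0,0],[0,0,0],[0,0,0]])

```text
clock: 19.52
eef_pos: [0.5206, -0.0273, 0.2195]
ee_rot: [-2.368, -0.003, 1.536]
force: [8.7, 1.5, 2.6]
gripper_width: -0.0002
```

```bash
python3 tip.py
```

```text
tip cab [-0.2067  0.1098  0.1773] F cab [ 0.8 -8.8  2.6] t 19.525
```

It's on the stop: the motion stalled and the reaction rose to 9 N, about 2 N per mm of command. Now the firm push.

Emit:
arm_command(jaw=[1,1,1,1], offset=[[-0.0002,-0.0014,0.0014],[-0.0002,-0.0014,0.0014],[0,0,0],[0,0,0]], twist=[[0,0,0],[0,0,0],[0,0,0],[0,0,0]])

```text
clock: 20.02
eef_pos: [0.5199, -0.0273, 0.2198]
ee_rot: [-2.376, -0.004, 1.537]
force: [15.2, 1.9, 5.0]
gripper_width: 0.0001
```

```bash
python3 tip.py
```

```text
tip cab [-0.2066  0.1101  0.1772] F cab [  0.7 -15.3   5. ] t 20.025
```

Emit:
arm_command(jaw=[1,1,1,1,1,1,1,1,1,1], offset=[[-0.0002,-0.0014,0.0014],[-0.0002,-0.0014,0.0014],[0,0,0],[0,0,0],[0,0,0],[0,0,0],[0,0,0],[0,0,0],[0,0,0],[0,0,0]], twist=[[0,0,0],[0,0,0],[0,0,0],[0,0,0],[0,0,0],[0,0,0],[0,0,0],[0,0,0],[0,0,0],[0,0,0]])

```text
clock: 21.28
eef_pos: [0.5192, -0.0273, 0.2203]
ee_rot: [-2.384, -0.004, 1.538]
force: [20.9, 3.2, 8.4]
gripper_width: 0.0
```

```bash
python3 tip.py; python3 - <<'E'
from h import *
import cv2
cv2.imwrite("pics/w15.png",arm.get_image("wrist"))
E
```

```text
tip cab [-0.2067  0.1105  0.1772] F cab [  1.4 -21.1   8.4] t 21.275
```

View pics/w15.png

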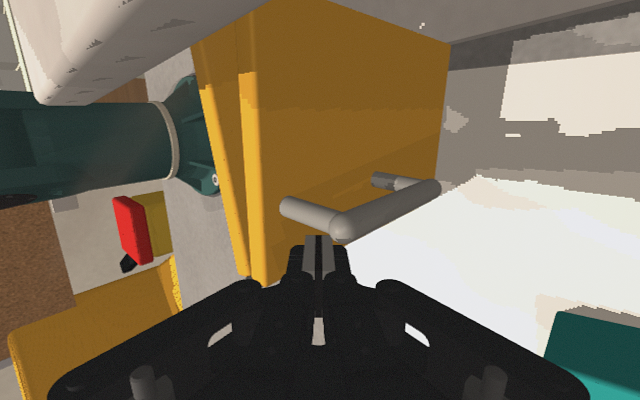

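The pushed force held at 21 N for about 1 s, with the panels folded together. Backing away now.

Emit:
arm_command(jaw=[1,1,1,1,1,1,1,1,1,1], offset=[[0.0005,0.003,-0.003],[0.0005,0.003,-0.003],[0.0005,0.004,-0.004],[-0.002,0,-0.006],[-0.002,0,-0.01],[0,0,-0.02],[0,0,-0.03],[0,0,-0.04],[0,0,-0.04],[0,0,0]], twist=[[0,0,0],[0,0,0],[0,0,0],[0,0,0],[0,0,0],[0,0,0],[0,0,0],[0,0,0],[0,0,0],[0,0,0]])

```text
clock: 22.58
eef_pos: [0.6279, -0.0365, 0.3247]
ee_rot: [-2.364, -0.001, 1.535]
force: [-0.1, 0.1, 0.3]
gripper_width: -0.0002
```

```bash
python3 tip.py; python3 - <<'E'
from h import *
import cv2
cv2.imwrite("pics/w16.png",arm.get_image("wrist"))
E
```

```text
tip cab [-0.2247  0.0039  0.2829] F cab [0.1 0.1 0.3] t 22.575
```

View pics/w16.png

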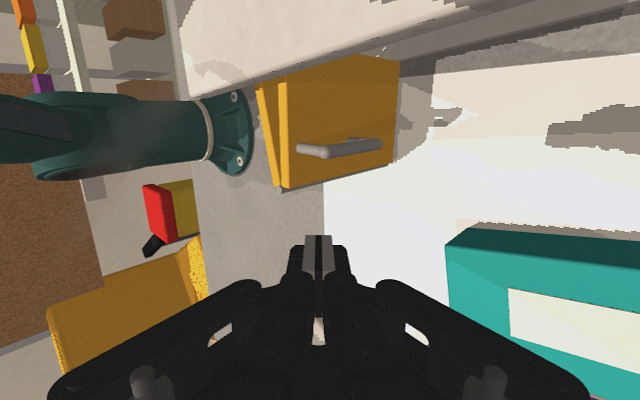

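```bash
python3 - <<'E'
from h import *
import cv2
cv2.imwrite("pics/w16b.png",cv2.resize(cv2.imread("pics/w16.png")[50:220,230:420],None,fx=4,fy=3.5))
cv2.imwrite("pics/top16.png",arm.get_image("top"))
cv2.imwrite("pics/s16.png",arm.get_image("scene"))
E
```

```text
(no output)
```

View pics/w16b.png

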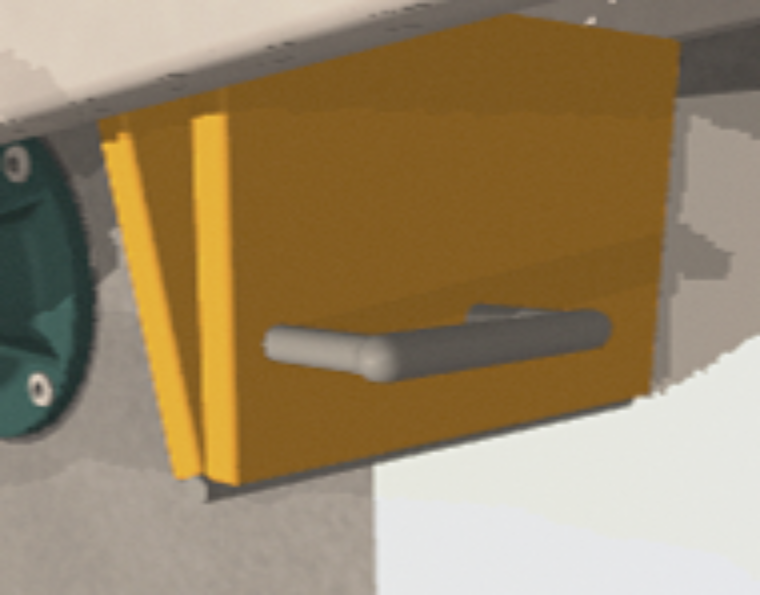

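View pics/top16.png

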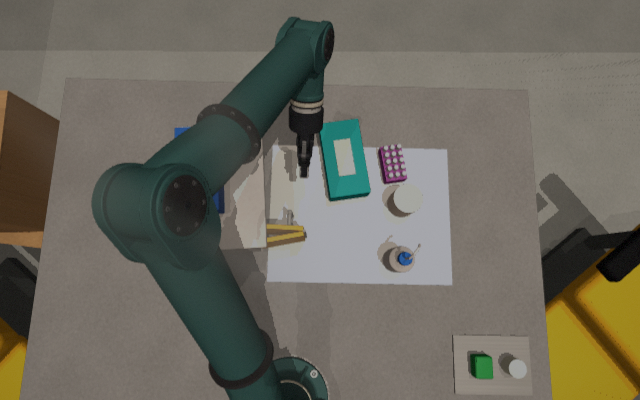

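View pics/s16.png

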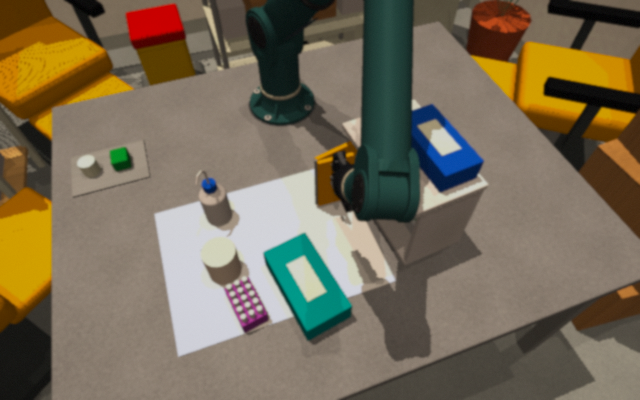

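```bash
python3 - <<'E'
from h import *
c=lambda u,v:(u/4+230-.4,v/3.5+50-.4)
A=w2c(onz("wrist",c(229,115),.2));B=w2c(onz("wrist",c(239,482),.2));bt=w2c(onz("wrist",c(380,360),.193))
C=w2c(onz("wrist",c(104,145),.2));D=w2c(onz("wrist",c(178,478),.2))
print(A,B,bt,"lead a",np.arctan2(A[0]-B[0],B[1]-A[1]),"jamb a",np.arctan2(C[0]-D[0],C[1]-D[1]))
for a in(1.35,1.4,1.43,1.45):
  n=np.array([-np.cos(a),-np.sin(a)]);d=np.array([np.sin(a),-np.cos(a)]);print(a,F(a)+.012*n+.0025*d,bar(a))
T=arm.get_calibration("top")
for px in((305,233),(305,236)): print(w2c(onz("top",px,.2)))
E
```

```text
[-0.12230332  0.0916549   0.2       ] [-0.21248871  0.10306834  0.2       ] [-0.18154562  0.06107329  0.193     ] lead a 1.4449102694213558 jamb a 1.4408733295934502
1.35 [-0.21298426  0.09083492] [-0.18405986  0.04847185]
1.4 [-0.21365535  0.09731402] [-0.18264983  0.05644951]
1.43 [-0.21390252  0.10124414] [-0.18168521  0.06132805]
1.45 [-0.21400237  0.10387982] [-0.18099323  0.06461601]
[-0.21887217  0.1233729   0.2       ]
[-0.21844429  0.13089325  0.2       ]
```

```bash
python3 - <<'E'
import cv2,numpy as np
a=cv2.imread("pics/top0.png").astype(int);b=cv2.imread("pics/top16.png").astype(int)
for n,(y0,y1,x0,x1) in dict(rack=(140,190,375,412),tub=(183,218,388,425),bottle=(232,276,375,425),glove=(116,204,332,374)).items():
    print(n,np.abs(a-b)[y0:y1,x0:x1].max(2).mean().round(2))
from rig import arm
s=arm.get_state();print(s["clock"],s["force"]);print(arm.finish_job())
E
```

```text
rack 21.91
tub 23.39
bottle 23.41
glove 20.65
22.725 [-0.60447833  0.49826953 -0.90324105]
the job is handed in; nothing more can be done
None
```

I pulled the front open by the bar until it stayed at about 1.17 rad by itself, then let go. With closed fingertips on the free strip of the leading panel's face, I pushed the pair home. I held the final push at about 21 N for roughly 1 s, backed clear and handed in at 22.7 s.

**Position after backing off:** the image measurements give about 1.445 rad from the leading panel's edge, 1.44 from the jamb panel and 1.43 from the bar's top. The stop is at 1.45, so these agree within error. During the push the motion stalled while the force rose from 9 to 21 N, as it should on a rigid stop. The tool force after backing off was about 1 N or less (sensor noise).

**Checks that failed or disagreed:**
- **Bar grazed:** while I was placing the fingers beside the bar, one touched it with about 2.5 N. A sideways force of the same size came up again midway through the push home.
- **First push attempt:** I pressed with about 3.6 N, which moved the panel slightly, to about 1.2 rad. I could not rule out that the bases of the fingers were touching the bar. I backed off, raised the tips 22 mm and pushed again.
- **Contact point:** the tips reached a few mm farther than planned before touching, so they are thinner than I assumed.
- **Other things on the bench:** they look unmoved in the top and scene views. My before/after pixel comparison could not confirm it: all four areas changed by a similar 21–23 grey levels, probably from a change in brightness.

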